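# Drive the red lock pin out of a hinge block and catch it in a drawer tray

### The job

Set the small wooden tray close up under the red-headed pin's end of the hinge block, then use the yellow-handled punch to push the red pin right through from its plain end so that it drops into the tray, and lay the punch back on its blue tool rest. Never touch the red pin with the gripper or arm or let it touch the bench, leave the black-headed pin in its hole, and do not knock the bottle, can, tub or offcut about.

Things in the scene. Friction and masses are not known exactly. Their poses are not given: they have to be found in the camera images.
- block: Hinge block, fixed. Origin on the bench under its centre. Oak head 130 (x) by 90 (y -45 to +45) by 56 mm (z 48 to 104) overhangs a pedestal 130 by 28 mm (y -14 to +14): 48 mm of free height under its +y and -y sides. Two 20 mm through-holes run along y, 76 mm above the bench, at x = -32 and +32 mm; either pin may be in either. Pins leave on the +y side only; the punch enters from -y.
- block_arm (a point): End of the block's beech arm, which sticks out of the head's +x side from x = 65 to 155 mm, 30 mm wide, z 64 to 100 mm. Steel feet 10 mm high reach x = +-95 mm.
- pin_red: Pin to drive out: steel shaft 18 mm in diameter along its y, -45 to +45 mm from the origin at the shaft's middle; red head 28 mm in diameter at the +y end, to +59 mm. 0.14 to 0.28 kg, held by weight and friction only (a few newtons). Its plain end starts flush with the block's -y face; it falls out after 90 mm of travel along the block's +y.
- pin_red_head (a point): Centre of the outer face of the red head, on the pin's axis.
- pin_black: The same pin with a black head, in the other hole; it stays in (origin at the middle of its shaft, axis along its y).
- tray: Open wooden drawer tray, loose, 0.28 to 0.46 kg: 140 (x) by 180 (y) by 36 mm high, walls and floor 10 mm thick. Origin at the centre of its underside. Catches the pin if its length lies along the block's y with an end wall (either) under the overhang, within 15 mm of the pedestal: the pin's plain end drops straight down beside the block's +y face.
- punch: Drift punch, 0.25 kg, lying on the tool rest. Square yellow handle 80 mm long (x -40 to +40 mm), 26 by 26 mm; steel rod 12 mm in diameter from x = 40 to the tip at x = 150 mm, on the handle's axis. Origin at the centre of the handle; x points to the tip.
- punch_tip (a point): Centre of the tip face of the punch.
- punch_mid (a point): Middle of the punch's whole length, on its axis (55 mm from the handle's centre towards the tip).
- rest: Tool rest: plywood board with a blue pad, fixed, 240 (x) by 110 (y) by 18 mm high; origin at the centre of its underside. The punch's origin is 31 mm above the bench when it lies on it.
- glue: Bystander: white glue bottle, 60 mm in diameter, 165 mm high, origin at the centre of its foot.
- can: Bystander: green can with a pale label, 80 mm in diameter, 100 mm high, origin at the centre of its foot.
- tub: Bystander: open white tub, 80 mm in diameter at the rim, 60 mm high, origin at the centre of its foot.
- offcut: Bystander: flat board offcut 150 (x) by 45 (y) by 20 mm, origin at the centre of its underside.
- table: The white workbench, top at z = 0.
There are look-alikes about, which are no part of the job. There is more than one size of the punch; the job needs the larger. Of the things that look like the tray, take the one that is farthest to the robot's right at the start.

How it is judged:
By the outcome, as a careful person would: the job done as asked, in the order asked, and still so for the second after the job is handed in, with the robot touching nothing.
It also fails if it takes over 67 s, if anything falls off the work surface, if the arm or the gripper's body presses on something with over 40 N, if the wrist force passes 120 N, or if a joint passes its speed limit or range.

### The arm

A 7-joint arm with a two-finger parallel gripper is mounted at the origin on the work surface. World frame = base frame: x ahead of the robot, y to its left, z up, the work surface at z = 0. Lengths are in m, angles in rad, forces in N, time in s.
With the tool pointing down it reaches from about 0.4 to 0.9 m from the base axis. Payload 5.6 kg.
Tool frame: the origin (TCP) lies midway between the tips of the shut fingers; the grasp point (between the pads) lies 19 mm behind it; y points along the fingers, z is the direction in which the jaws open and shut, and the axes are right-handed (so a half turn about y gives the same grasp; the last joint's range is limited). The gripper opens to 92 mm and grips with 3 to 60 N. Pads are 20 mm wide; open, the fingers measure 128 mm over their backs; the gripper's body (75 mm by 189 mm) begins 69 mm behind the grasp point.
Start: joints at [-1.364, 0.468, -0.012, 1.603, 0.006, 1.071, -0.056], TCP at [0.161, 0.63, 0.215] pointing down, gripper open.
Joint ranges: [-2.53, 2.53], [-0.31, 2.02], [-1.57, 1.55], [0.28, 2.44], [-1.29, 4.43], [0.15, 1.84], [-2.92, 2.92]. Speed limits (rad/s): [2.57, 2.57, 3.14, 3.14, 3.14, 3.14, 3.14].

### API

Orientations are given as a 3x3 rotation matrix whose columns are the frame's x, y, z axes.
In Python, from station import env, effector, solver, viewer, workorder, search_frame, tip_of gives the robot as it stands. Calls block until the motion is done:
- env.reach(position, orientation): joint-space move of the TCP to a pose.
- env.movel(position, frame=None, rate=0.15): straight line of the TCP; frame=None keeps the orientation; rate is the mean speed in m/s.
- env.goto_joints(angles): joint-space move.
- effector.release() and effector.grasp(squeeze=None): open the fingers fully, or close them until they stop; squeeze is the grip in N (None keeps the last).
- env.pause(seconds).
- solver.inverse_kinematics(position, orientation): joint angles nearest the present ones, or None.
- env.sense(): the state.
- viewer.read_camera(name): name is "side" or "top" or "wrist"; returns (picture, depth): 384x512x3 uint8, red, green, blue; 384x512 float32, m along the optical axis (not along the pixel's ray), 0 where there is no reading.
- viewer.camera_info(name): a dict with "intrinsics" (3x3 intrinsics, pixels), "eye" and "rotation" of the camera in the world; the wrist camera has in their place "T_tool_cam" (4x4, takes a point from camera to tool coordinates, whose origin is the TCP and whose axes are the tool frame's). Camera axes: x right, y up, looking along -z (the intrinsics and any distortion apply to the point x, -y, -z); pixel columns grow to the right and rows downward; lengths in m; the calibration is good to about 2 mm. A picture is of the moment at which its call begins: read the wrist's pose just before it. camera_info takes no time and is no camera call.
A pose or a line that the arm cannot do raises env.PlanningError and nothing moves.
- workorder.finish_job(): hands the job in, once; it reports no verdict.
Trained networks look in the newest picture that a camera, given by its name, has taken for a name from the list of things; names that differ only in an ending like _2 or _b are one class to them, and where a whole thing is asked for, a point or a joint stands for the part that bears it (a point fixed in the world has none). Each returns a list of dicts, best first, with "score" (0 to 1); they miss things now and then, are a little off and sometimes report something else, mostly with a low value. They report only what shows in the picture. A call takes as long as a camera call. They do not tell look-alikes from the thing itself.
- search_frame(camera, name): "at" ([x, y, z] in m, in world coordinates, good to about 4 mm: the middle of the surface that is visible of it).
- tip_of(camera, name): "at" ([x, y, z] in m, in world coordinates, good to about 4 mm: a listed point, or the origin of a listed thing).
The state is a dict: "t": time; "joint_positions": joint angles; "joint_velocities": joint speeds; "tau": joint torques, N m; "ee_pos": TCP position; "tcp_rot": TCP orientation; "wrist_force": force on the tool from outside, world axes, zero at the start; "moment": the same for the moment, N m; "gripper_width": finger opening in m.
Only numpy, scipy, OpenCV 4.12 (cv2) and the standard library are available. Lean on these libraries where they do the work, as an engineer would, in place of code of your own. Each camera call takes 0.05 s, during which the arm holds its last target.

## Working session

There is one attempt and no reset: what is moved stays moved. The work goes in short steps, each a Python script; the robot and the scene stay as the last script left them, time stands still between calls to the robot, and variables do not carry over. Pictures are saved under pics/ and viewed, and the job is handed in when it is done.

```bash
ls; mkdir -p pics; cat > h.py <<'E'
import numpy as np, cv2
from station import env, effector, solver, viewer, workorder, search_frame, tip_of
np.set_printoptions(precision=4,suppress=True)
def shot(cam,fn=None):
    s=env.sense(); im,d=viewer.read_camera(cam)
    if fn: cv2.imwrite('pics/'+fn,im[:,:,::-1])
    return im,d,s
def campose(cam,s=None):
    i=viewer.camera_info(cam)
    if 'eye' in i: return np.array(i['intrinsics']),np.array(i['rotation']),np.array(i['eye'])
    T=np.array(i['T_tool_cam']);R=np.array(s['tcp_rot']);p=np.array(s['ee_pos'])
    return np.array(i['intrinsics']),R@T[:3,:3],p+R@T[:3,3]
def cloud(cam,d,s=None):
    K,R,e=campose(cam,s)
    v,u=np.indices(d.shape)
    X=np.stack([(u-K[0,2])/K[0,0]*d,-(v-K[1,2])/K[1,1]*d,-d],-1)
    P=X@R.T+e; P[d<=0]=np.nan
    return P
E
python3 - <<'E'
from h import *
for c in ['side','top','wrist']:
    im,d,s=shot(c,c+'0.png'); print(c,viewer.camera_info(c))
    np.save(c+'0.npy',d)
    for n in ['block','block_arm','pin_red','pin_red_head','pin_black','tray','punch','punch_tip','punch_mid','rest']:
        print(n,[(np.round(r['at'],3).tolist(),round(r['score'],2)) for r in tip_of(c,n)])
print(env.sense())
E
```

```text
pics
side {'intrinsics': array([[374.675 ,   0.    , 252.7263],
       [  0.    , 374.675 , 190.6506],
       [  0.    ,   0.    ,   1.    ]]), 'eye': array([ 0.1269, -0.5511,  0.9267]), 'rotation': array([[ 0.8561,  0.385 , -0.3449],
       [-0.5166,  0.6181, -0.5925],
       [-0.0149,  0.6854,  0.728 ]])}
block [([0.576, 0.005, 0.0], 0.82)]
block_arm [([0.729, 0.018, 0.08], 0.71), ([0.386, -0.03, 0.001], 0.54)]
pin_red []
pin_red_head []
pin_black []
tray [([0.308, 0.599, -0.005], 0.97), ([0.726, 0.322, 0.0], 0.16)]
punch [([0.479, -0.323, 0.035], 0.83), ([0.272, -0.172, 0.01], 0.67)]
punch_tip [([0.47, -0.172, 0.032], 0.74), ([0.334, -0.259, 0.011], 0.71)]
punch_mid [([0.292, -0.206, 0.008], 0.86), ([0.475, -0.26, 0.033], 0.83)]
rest [([0.462, -0.26, -0.001], 0.65), ([0.702, -0.176, 0.006], 0.44)]
top {'intrinsics': array([[450.9405,   0.    , 254.9369],
       [  0.    , 450.9405, 191.9661],
       [  0.    ,   0.    ,   1.    ]]), 'eye': array([0.2269, 0.1245, 1.3616]), 'rotation': array([[ 0.024 ,  0.9773, -0.2106],
       [-0.9997,  0.0237, -0.0037],
       [ 0.0014,  0.2107, 
[... 998 characters left out ...]
red []
pin_red_head []
pin_black []
tray [([0.308, 0.6, 0.001], 0.95)]
punch []
punch_tip []
punch_mid []
rest []
{'t': 1.65, 'joint_positions': array([-1.364 ,  0.4675, -0.0116,  1.6027,  0.006 ,  1.0714, -0.0563]), 'joint_velocities': array([ 0.0007,  0.0003, -0.0009,  0.0014,  0.001 , -0.0007, -0.0008]), 'tau': array([ -0.0004, -52.0414,  -0.0127, -24.4048,  -0.0567,   0.0115,
         0.    ]), 'ee_pos': array([0.1607, 0.6298, 0.2146]), 'tcp_rot': array([[ 0.969 ,  0.    ,  0.2472],
       [-0.2472,  0.0001,  0.969 ],
       [-0.    , -1.    ,  0.0001]]), 'wrist_force': array([-0.9765,  0.3509,  0.0152]), 'moment': array([ 0.0715,  0.0344, -0.0052]), 'gripper_width': 0.09234516814248905}
```

View pics/side0.png

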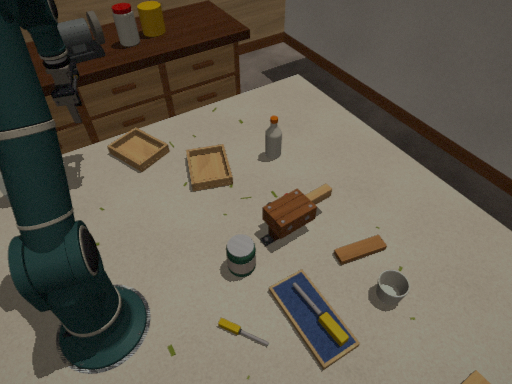

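View pics/top0.png

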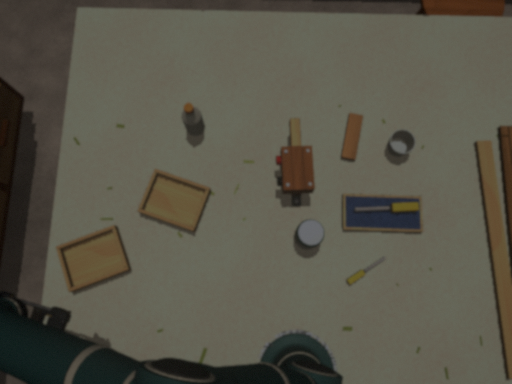

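View pics/wrist0.png

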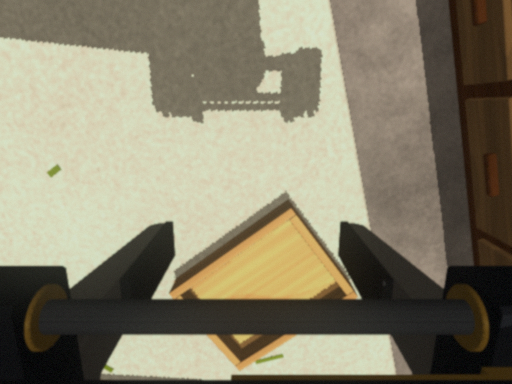

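```bash
python3 - <<'E'
import cv2,numpy as np
t=cv2.imread('pics/top0.png');s=cv2.imread('pics/side0.png')
a=cv2.resize(t[110:220,250:370],None,fx=3.3,fy=3.3,interpolation=2)
b=cv2.resize(t[160:300,40:220],None,fx=2.2,fy=2.2,interpolation=2)
c=cv2.resize(s[170:290,210:350],None,fx=3,fy=3,interpolation=2)
d=cv2.resize(s[300:384,400:512],None,fx=3,fy=3,interpolation=2)
def pad(x,h=300,w=400):
    x=x[:h,:w]; o=np.zeros((h,w,3),np.uint8);o[:x.shape[0],:x.shape[1]]=x;return o
o=np.vstack([np.hstack([pad(a),pad(b)]),np.hstack([pad(c),pad(d)])])
cv2.imwrite('pics/crop0.png',np.clip(o*1.4,0,255).astype(np.uint8))
E
```

```text
(no output)
```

View pics/crop0.png

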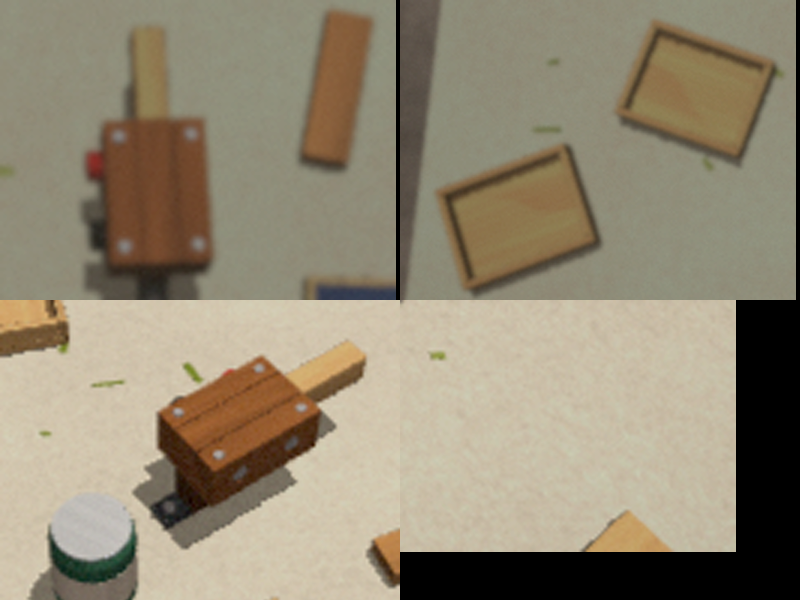

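```bash
python3 - <<'E'
from h import *
for c,pts in [('side',[(478,378),(470,382)]),('top',[(485,150),(490,250),(500,370),(508,140),(509,300),(450,300)])]:
    d=np.load(c+'0.npy');P=cloud(c,d)
    for u,v in pts: print(c,u,v,P[v,u])
d=np.load('top0.npy');P=cloud('top',d);im=cv2.imread('pics/top0.png')
z=P[...,2]
print('table z',np.nanmedian(z[330:370,380:460]))
def rect(mask,name):
    n,l,st,ce=cv2.connectedComponentsWithStats(mask.astype(np.uint8))
    for i in range(1,n):
        if st[i,4]<25: continue
        q=P[l==i][:,:2].astype(np.float32)
        r=cv2.minAreaRect(q*1000)
        print(name,st[i,4],ce[i].round(),np.round(r[0],1),np.round(r[1],1),round(r[2],1),np.nanmedian(z[l==i]))
rect((z>.09)&(z<.115),'h104')
rect((z>.012)&(z<.045),'low')
rect((z>.026)&(z<.045),'tray/punch')
rect((z>.05)&(z<.07),'60')
rect((z>.12)&(z<.2),'tall')
E
```

```text
side 478 378 [ 0.6863 -0.5738  0.0214]
side 470 382 [ 0.6657 -0.57    0.0186]
top 485 150 [ 0.6673 -0.583   0.0182]
top 490 250 [ 0.3574 -0.5731  0.016 ]
top 500 370 [ 0.018  -0.5825 -0.0036]
top 508 140 [ 0.7023 -0.6585  0.0168]
top 509 300 [ 0.2138 -0.6145  0.0186]
top 450 300 [ 0.2095 -0.4504  0.0019]
table z -0.0008418648516481664
h104 157 [192. 119.] [722.7 323.5] [52.2 58.6] 25.2 0.10591767302772626
h104 1679 [297. 161.] [619.8  13.2] [220.5  92.1] 3.3 0.10265188156865168
h104 554 [310. 232.] [388.5 -27.4] [73.2 74.1] 45.7 0.09871843066739783
h104 108 [296. 356.] [53.1  5.3] [ 31.2 111.6] 4.8 0.102657860647829
low 665 [351. 136.] [ 706.5 -168.8] [ 45.5 151.3] 78.9 0.018723770101794823
low 64 [196. 130.] [709.9 318.1] [22.5 57. ] 23.8 0.02940908759817118
low 919 [507. 172.] [ 543.8 -647.8] [ 41.8 417.5] 88.9 0.018364980834610467
low 157 [404. 138.] [ 690.2 -322.4] [66.5 40.6] 49.3 0.028626774311026892
low 58 [392. 150.] [ 661. -293.] [65.1 24. ] 42.1 0.0282899666810551
low 3298 [497. 245.] [ 351.4 -596.3] [700.1  51.4] 2.8 0.01885821152964051
low 947 [173. 198.] [487.1 375.2] [1
[... 813 characters left out ...]
7.] [ 475.9 -264.2] [ 27.6 193.5] 4.5 0.038630314915776176
tray/punch 856 [ 91. 257.] [307.5 603. ] [141.7 182.2] 22.4 0.03495023544574749
tray/punch 119 [294. 352.] [51.5  6.3] [ 40.1 126.1] 5.4 0.03606853218345929
60 50 [195. 127.] [709.9 319.6] [24.  57.8] 20.2 0.06023163017088218
60 147 [402. 140.] [ 677.7 -312.1] [77.8 77.8] 70.6 0.05665314546974476
60 45 [298. 192.] [511.    5.3] [ 1.9 89.1] 3.8 0.06043748612242261
60 54 [289. 354.] [54.1 22.2] [19.5 93. ] 20.4 0.055691716033066774
tall 154 [189. 110.] [726.1 325.7] [33.8 30.6] 69.6 0.15853925602179242
tall 90 [302. 356.] [60.9 -3. ] [65.5  9.4] 85.4 0.1548515781276405
tall 30 [283. 363.] [44.7 48.9] [ 1.6 22.3] 48.9 0.1476672336178222
```

```bash
python3 - <<'E'
from h import *
d=np.load('side0.npy');P=cloud('side',d);im=cv2.imread('pics/side0.png')
z=P[...,2]
def rect(mask,name):
    n,l,st,ce=cv2.connectedComponentsWithStats(mask.astype(np.uint8))
    for i in range(1,n):
        if st[i,4]<40: continue
        q=P[l==i][:,:2].astype(np.float32)
        r=cv2.minAreaRect(q*1000)
        print(name,st[i,4],ce[i].round(),np.round(r[0],1),np.round(r[1],1),round(r[2],1),np.nanmedian(z[l==i]))
print('table',np.nanmedian(z[280:300,190:220]))
rect((z>.09)&(z<.115),'h104')
rect((z>.026)&(z<.045),'tray/punch')
# -y face
m=(z>.055)&(z<.095)&(P[...,0]>.50)&(P[...,0]<.66)&(P[...,1]<0)&(P[...,1]>-.06)
q=P[m];a=np.polyfit(q[:,0],q[:,1],1)
for _ in range(3):
    r=q[:,1]-np.polyval(a,q[:,0]);q=q[np.abs(r)<.004];a=np.polyfit(q[:,0],q[:,1],1)
print('face',len(q),np.degrees(np.arctan(a[0])),np.polyval(a,.575),q[:,0].min(),q[:,0].max())
c=im[180:260,240:350]
hsv=cv2.cvtColor(im,cv2.COLOR_BGR2HSV)
g=(hsv[...,1]<70)&m
n,l,st,ce=cv2.connectedComponentsWithStats(g.astype(np.uint8))
for i in range(1,n):
    if st[i,4]>5: print(st[i,4],ce[i],np.nanmean(P[l==i],0))
E
```

```text
table 0.001069247319308464
h104 361 [479.  13.] [2223.   627.2] [ 33.9 446.5] 0.0 0.10218391067688126
h104 113 [153.  26.] [ 685.6 1412.1] [ 59.  116.7] 71.7 0.1035093431349029
h104 93 [128.  35.] [ 540.  1369.9] [50.  98.5] 76.5 0.10292288245468928
h104 70 [79. 47.] [ 296.9 1384.8] [48.2 60.8] 88.4 0.1026112981868994
h104 124 [273. 135.] [719.4 316.8] [44. 57.] 55.0 0.10453403474148176
h104 1479 [294. 206.] [615.8  16.2] [221.1 104.1] 3.2 0.10435784343804655
h104 573 [240. 246.] [385.3 -31.8] [73.9 74.2] 15.0 0.1007572420714522
h104 418 [100. 322.] [  5.4 -29.9] [134.2  74.5] 11.6 0.1041535907298285
tray/punch 386 [463.  21.] [2219.8  715.2] [ 34.3 672. ] 0.4 0.03577031913794798
tray/punch 653 [160.  56.] [ 684.9 1200.8] [930.6  26.9] 0.0 0.03581650353401733
tray/punch 52 [48. 88.] [  99.7 1201. ] [56.3 17.2] 1.9 0.035803646704668124
tray/punch 528 [137. 147.] [303.7 602.3] [142.5 191.5] 22.4 0.035275550881990136
tray/punch 502 [208. 165.] [484.3 373.3] [187.6 139.5] 71.9 0.03604093415167886
tray/punch 64 [272. 151.] [712.8 307.4] [24.8 55.1] 54.2 0.03545988705685582
tray/punch 106 [242. 268.] [375.9 -52.7] [33.  78.3] 64.6 0.03581710942573807
tray/punch 152 [395. 281.] [ 692.  -306.7] [39.1 66.9] 23.2 0.03676273748193476
tray/punch 488 [322. 317.] [ 472.4 -264.4] [ 27.4 190.2] 5.3 0.03902395971739531
tray/punch 80 [386. 296.] [ 651.4 -324.6] [20.4 64.1] 24.3 0.036371715079828115
tray/punch 375 [109. 334.] [  4.9 -34. ] [142.4  76.6] 9.4 0.035767132982207905
face 154 1.534226667150588 -0.034753365726376 0.5106572183232972 0.6416718818437253
10 [306.5 217.5] [ 0.6077 -0.0332  0.0755]
10 [289.5 227.5] [ 0.5445 -0.0374  0.0759]
```

```bash
cat >> h.py <<'E'
def Rz(deg,flip=1):
    # tool down, jaw (z) axis at world yaw deg
    a=np.radians(deg); z=np.array([np.cos(a),np.sin(a),0])*flip; y=np.array([0,0,-1.]); return np.stack([np.cross(y,z),y,z],1)
BY=3.4; BC=np.array([.574,.010])
def blk(x,y):
    a=np.radians(BY); return BC+np.array([np.cos(a)*x-np.sin(a)*y,np.sin(a)*x+np.cos(a)*y])
def st(tag=''):
    s=env.sense(); print(tag,round(s['t'],2),s['ee_pos'],'F',s['wrist_force'],'w',round(s['gripper_width'],4)); return s
E
python3 - <<'E'
from h import *
TC=np.array([.4857,.3745]);d=np.array([np.cos(np.radians(72)),np.sin(np.radians(72))])
g=TC+.085*d; print(g)
for p,R in [([*g,.12],Rz(72)),([*g,.014],Rz(72)),([*blk(.032,.26),.014],Rz(90+BY)),([*blk(.032,.195),.014],Rz(90+BY)),
  ([.477,-.319,.012],Rz(4.9)),([.477,-.319,.012],Rz(4.9,-1)),([*blk(.032,-.2),.057],Rz(BY)),([*blk(.032,-.1),.057],Rz(BY)),([*blk(.032,-.1),.057],Rz(BY,-1))]:
    q=solver.inverse_kinematics(np.array(p),R); print(p,q)
env.reach(np.array([*g,.10]),Rz(72)); st('hover')
shot('wrist','w1.png')
E
```

```text
[0.512  0.4553]
[np.float64(0.5119664445218706), np.float64(0.45533980388508805), 0.12] [-0.8366  0.621   0.0881  1.5863 -0.0635  0.9371  0.5294]
[np.float64(0.5119664445218706), np.float64(0.45533980388508805), 0.014] [-0.8239  0.7557  0.0698  1.6244 -0.0692  0.7638  0.5336]
[np.float64(0.5905240173638104), np.float64(0.2714401592146098), 0.014] [-0.5389  0.7099  0.0785  1.721  -0.0781  0.7137  1.21  ]
[np.float64(0.5943789316462479), np.float64(0.206554570399565), 0.014] [-0.4869  0.6855  0.1348  1.7787 -0.1347  0.6863  1.3523]
[0.477, -0.319, 0.012] [ 0.2375  0.6467  0.382   1.9327 -0.3888  0.6344  0.952 ]
[0.477, -0.319, 0.012] [-0.3218  1.1826  1.3299  1.9646 -1.2843  1.2142 -1.5129]
[np.float64(0.6178049492087527), np.float64(-0.1877501616303223), 0.057] [-0.3242  0.7969  0.831   1.7577 -0.7242  0.9228  0.8791]
[np.float64(0.6118743118511566), np.float64(-0.08792617883794576), 0.057] [-0.3594  0.6796  0.6173  1.821  -0.5259  0.8105  0.5849]
[np.float64(0.6118743118511566), np.float64(-0.08792617883794576), 0.057] [-0.7266  1.1146  1.3327  1.8419 -1.1719  1.243  -2.0893]
hover 3.16 [0.5104 0.4574 0.1005] F [-0.2277  0.8559  1.0127] w 0.0917
```

View pics/w1.png

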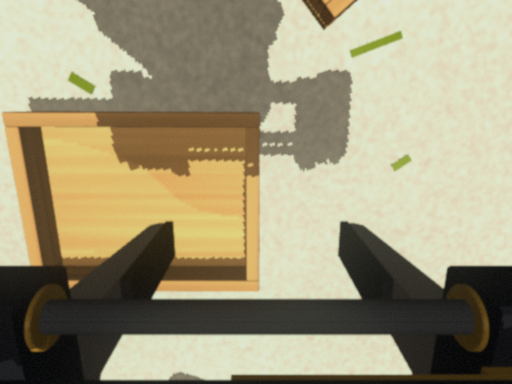

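The nearer (right-hand) tray lies under the gripper: its end wall at column ~252 sits between the fingers. The left-hand look-alike shows at (330,10). I'll grasp the wall and slide the tray.

```bash
python3 - <<'E'
from h import *
s=env.sense();p=np.array(s['ee_pos'])
env.movel(np.array([.512,.4553,.016])); st('down')
effector.grasp(squeeze=40); st('grasp')
R=Rz(90+BY)
# waypoint: gripper for tray centre at block (0.02,0.2)
env.movel(np.array([*blk(.032,.29),.016]),frame=R,rate=.12); st('mid')
env.movel(np.array([*blk(.032,.206),.016]),frame=R,rate=.08); st('near')
shot('top','t2.png');shot('wrist','w2.png')
E
```

```text
down 3.92 [0.5124 0.4559 0.0167] F [0.5716 0.4252 0.5392] w 0.0923
grasp 5.12 [0.5119 0.4551 0.0159] F [-0.8983 -1.1759  0.6536] w 0.0093
mid 6.71 [0.5886 0.3016 0.0159] F [ 0.1932 -1.3759 -0.8275] w 0.0098
near 7.91 [0.5936 0.2179 0.0159] F [-0.7095 -0.4322 -0.528 ] w 0.0095
```

```bash
python3 - <<'E'
import cv2,numpy as np
t=cv2.imread('pics/top0.png');t=cv2.imread('pics/t2.png');w=cv2.imread('pics/w2.png')
a=cv2.resize(t[100:260,180:360],(400,356))
b=cv2.resize(w,(400,300))
o=np.zeros((356,800,3),np.uint8);o[:,:400]=a;o[:300,400:]=b
cv2.imwrite('pics/c2.png',o)
E
```

```text
(no output)
```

View pics/c2.png

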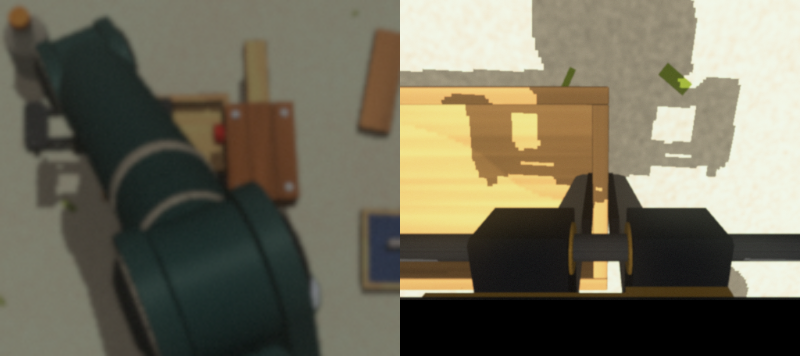

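```bash
python3 - <<'E'
from h import *
R=Rz(90+BY)
env.movel(np.array([*blk(.032,.196),.016]),frame=R,rate=.05); st('near')
shot('wrist','w3.png')
effector.release(); st('rel')
env.movel(np.array([*blk(.032,.197),.14]),rate=.25); st('up')
im,d,s=shot('wrist','w4.png'); np.save('w4.npy',d); np.save('w4s.npy',np.array([s['ee_pos'],*s['tcp_rot']]))
shot('side','s4.png')
for n in ['tray','block','pin_red_head','pin_red','pin_black','block_arm']:
    print(n,[(np.round(r['at'],3).tolist(),round(r['score'],2)) for r in tip_of('wrist',n)])
P=cloud('wrist',d,s);z=P[...,2]
m=(z>.026)&(z<.045)
n,l,stt,ce=cv2.connectedComponentsWithStats(m.astype(np.uint8))
for i in range(1,n):
    if stt[i,4]>200:
        r=cv2.minAreaRect((P[l==i][:,:2]*1000).astype(np.float32));print(stt[i,4],ce[i],r)
E
```

```text
near 8.36 [0.5945 0.2066 0.0159] F [ 0.7613 -0.9931 -1.633 ] w 0.0097
rel 9.67 [0.5943 0.2076 0.016 ] F [-0.2558  0.7367  0.0137] w 0.0919
up 10.32 [0.5935 0.2082 0.1391] F [-0.2303 -0.7877 -0.6662] w 0.0919
tray [([0.602, 0.125, -0.002], 0.85)]
block [([0.568, 0.008, 0.001], 0.64)]
pin_red_head [([0.604, 0.072, 0.071], 0.68)]
pin_red []
pin_black []
block_arm []
5040 [203.3506 172.2776] ((599.6766967773438, 132.779541015625), (139.76327514648438, 158.50399780273438), 3.47113299369812)
810 [ 80.7173 256.063 ] ((659.3960571289062, 56.824676513671875), (29.16608238220215, 42.75423049926758), 5.508579254150391)
```

View pics/w4.png

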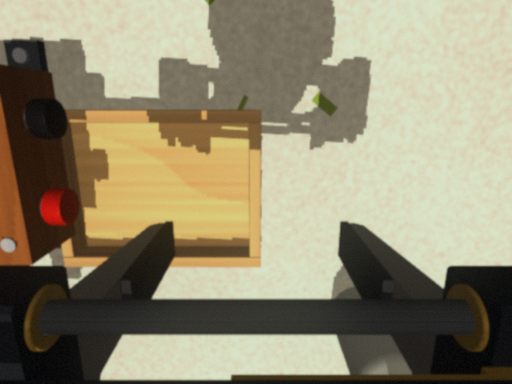

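View pics/s4.png

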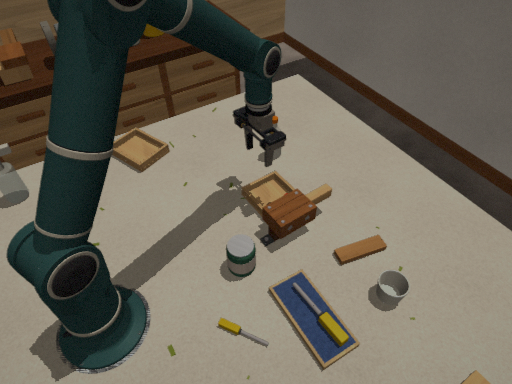

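```bash
python3 - <<'E'
from h import *
env.movel(np.array([*blk(.032,.197),.27]),rate=.3)
env.reach(np.array([.477,-.319,.13]),Rz(4.9)); s0=st('hover'); print(s0['joint_positions'])
im,d,s=shot('wrist','w5.png')
for n in ['punch','punch_tip','punch_mid','rest']:
    print(n,[(np.round(r['at'],3).tolist(),round(r['score'],2)) for r in tip_of('wrist',n)])
P=cloud('wrist',d,s);z=P[...,2]
m=(z>.024)&(z<.055)
n,l,stt,ce=cv2.connectedComponentsWithStats(m.astype(np.uint8))
for i in range(1,n):
    if stt[i,4]>100:
        q=P[l==i];r=cv2.minAreaRect((q[:,:2]*1000).astype(np.float32));print(stt[i,4],ce[i],r,np.nanpercentile(q[:,2],90))
E
```

```text
hover 13.31 [ 0.4783 -0.3177  0.1302] F [0.4986 0.5782 0.68  ] w 0.0915
[ 0.122   0.475   0.5244  1.8913 -0.3095  0.8552  0.8921]
punch [([0.483, -0.316, 0.029], 0.87)]
punch_tip [([0.33, -0.264, 0.013], 0.62)]
punch_mid [([0.294, -0.205, 0.008], 0.72), ([0.477, -0.264, 0.029], 0.68)]
rest [([0.465, -0.257, -0.001], 0.78)]
5349 [258.3354 142.0826] ((474.8257751464844, -265.74542236328125), (25.770139694213867, 188.09774780273438), 4.447834014892578) 0.043813966732544764
1476 [463.3381 197.836 ] ((651.710693359375, -308.5844421386719), (71.36592102050781, 26.805376052856445), 74.07416534423828) 0.05250770789194574
915 [495.0208 245.7617] ((685.6998901367188, -342.8049011230469), (49.91938400268555, 15.13946533203125), 22.601730346679688) 0.0508294327567601
```

View pics/w5.png

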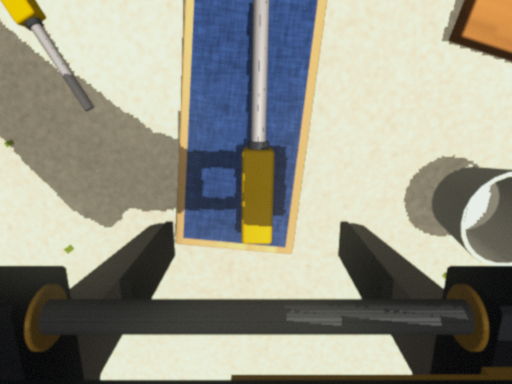

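Two punches here: the small one at (40,40), off the rest, and the larger at (258,195) on the blue rest, 188 mm long as described. I'm taking the larger.

```bash
python3 - <<'E'
from h import *
R=Rz(4.5)
env.movel(np.array([.4793,-.3202,.06]),frame=R,rate=.2)
env.movel(np.array([.4793,-.3202,.022]),frame=R,rate=.08); st('down')
effector.grasp(squeeze=55); s=st('grasp'); np.save('gr.npy',s['ee_pos'])
env.movel(np.array([.4793,-.3202,.16]),frame=R,rate=.2); st('lift')
env.reach(np.array([*blk(.032,-.24),.19]),Rz(BY)); s=st('pre'); print(s['joint_positions'])
im,d,s=shot('wrist','w6.png');np.save('w6.npy',d);np.save('w6s.npy',np.vstack([s['ee_pos'],s['tcp_rot']]))
im,d,_=shot('side','s6.png');np.save('s6.npy',d)
im,d,_=shot('top','t6.png');np.save('t6.npy',d)
E
```

```text
down 14.68 [ 0.4791 -0.3203  0.0217] F [ 0.2232 -0.6072  1.5132] w 0.0919
grasp 15.69 [ 0.4793 -0.3202  0.022 ] F [-0.5591  1.1001  0.1703] w 0.0256
lift 16.53 [ 0.4785 -0.3195  0.1589] F [-0.4573  0.2937 -2.384 ] w 0.0257
pre 17.25 [ 0.6193 -0.2276  0.1883] F [ 0.2826 -0.2892 -2.7549] w 0.0258
[-0.0675  0.545   0.5239  1.6261 -0.3011  1.0551  0.6038]
```

View pics/w6.png

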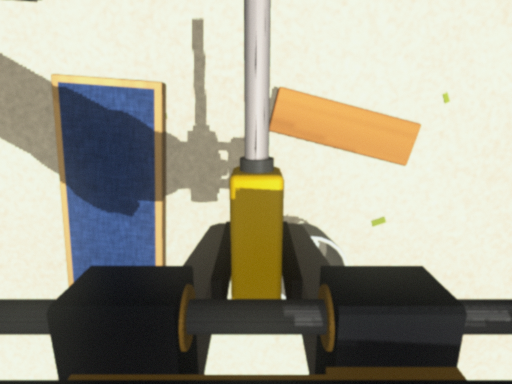

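View pics/s6.png

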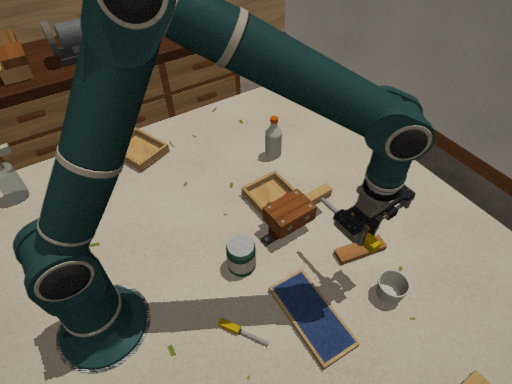

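View pics/t6.png

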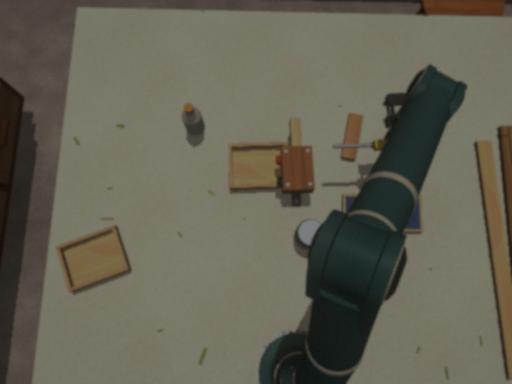

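```bash
python3 - <<'E'
from h import *
env.movel(np.array([*blk(.032,-.24),.066]),frame=Rz(BY),rate=.15)
env.movel(np.array([*blk(.032,-.212),.066]),frame=Rz(BY),rate=.1); s=st('pre')
a=np.radians(BY);bx=np.array([np.cos(a),np.sin(a)]);by=np.array([-np.sin(a),np.cos(a)])
for c in ['wrist','side','top']:
    im,d,s=shot(c,c[0]+'7.png');np.save(c[0]+'7.npy',d)
    if c=='wrist': np.save('w7s.npy',np.vstack([s['ee_pos'],s['tcp_rot']]))
    P=cloud(c,d,s)
    r=P[...,:2]-BC; X=r@bx;Y=r@by;Z=P[...,2]
    m=(Y<-.065)&(Y>-.162)&(abs(X-.032)<.02)&(Z>.055)&(Z<.1)
    print(c,m.sum())
    for lo in np.arange(-.165,-.06,.02):
        k=m&(Y>=lo)&(Y<lo+.02)
        if k.sum()>5: print('  Y %.3f n %d X %.4f [%.4f %.4f] Z %.4f max %.4f'%(lo+.01,k.sum(),X[k].mean(),X[k].min(),X[k].max(),Z[k].mean(),np.percentile(Z[k],90)))
    m=(Z>.098)&(Z<.11)&(X>-.09)&(X<.17)&(abs(Y)<.07)
    if m.sum()>200:
        q=np.stack([X[m],Y[m]],1).astype(np.float32)*1000; print('  top face rect in block frame',cv2.minAreaRect(q))
    print('  tip',[(np.round(r['at'],3).tolist(),round(r['score'],2)) for r in tip_of(c,'punch_tip')][:2])
E
python3 - <<'E'
import cv2,numpy as np
s=cv2.imread('pics/s7.png');t=cv2.imread('pics/t7.png')
a=cv2.resize(s[170:270,250:350],(400,400),interpolation=2);b=cv2.resize(t[110:210,265:365],(400,400),interpolation=2)
cv2.imwrite('pics/c7.png',np.hstack([a,b]))
E
```

```text
pre 18.81 [ 0.619  -0.1982  0.0663] F [ 0.6393 -0.5366 -2.8468] w 0.0255
wrist 3962
  Y -0.155 n 885 X 0.0319 [0.0262 0.0379] Z 0.0792 max 0.0807
  Y -0.135 n 1153 X 0.0319 [0.0258 0.0378] Z 0.0791 max 0.0807
  Y -0.115 n 1289 X 0.0318 [0.0259 0.0378] Z 0.0791 max 0.0807
  Y -0.095 n 635 X 0.0318 [0.0260 0.0377] Z 0.0790 max 0.0807
  tip []
side 81
  Y -0.115 n 26 X 0.0288 [0.0244 0.0344] Z 0.0801 max 0.0825
  Y -0.095 n 28 X 0.0293 [0.0244 0.0355] Z 0.0802 max 0.0829
  Y -0.075 n 26 X 0.0294 [0.0253 0.0357] Z 0.0796 max 0.0832
  top face rect in block frame ((43.121337890625, -0.8371391296386719), (222.51837158203125, 93.29844665527344), 0.8923700451850891)
  tip [([0.332, -0.261, 0.014], 0.9), ([0.614, -0.054, 0.079], 0.76)]
top 127
  Y -0.155 n 22 X 0.0313 [0.0264 0.0367] Z 0.0786 max 0.0827
  Y -0.135 n 28 X 0.0320 [0.0262 0.0376] Z 0.0783 max 0.0814
  Y -0.115 n 27 X 0.0328 [0.0274 0.0379] Z 0.0786 max 0.0817
  Y -0.095 n 27 X 0.0334 [0.0273 0.0398] Z 0.0784 max 0.0818
  Y -0.075 n 23 X 0.0315 [0.0267 0.0358] Z 0.0787 max 0.0810
  top face rect in block frame ((44.38148498535156, -0.6629409790039062), (90.37953186035156, 216.5150909423828), 89.95092010498047)
  tip [([0.613, -0.043, 0.075], 0.75), ([0.388, -0.032, -0.001], 0.41)]
```

View pics/c7.png

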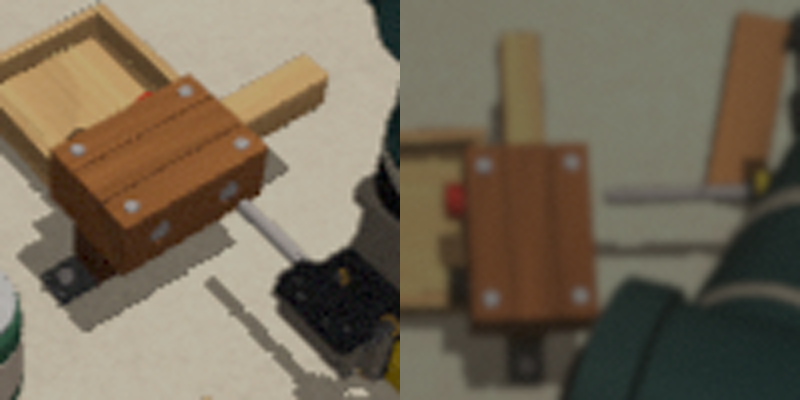

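View pics/w7.png

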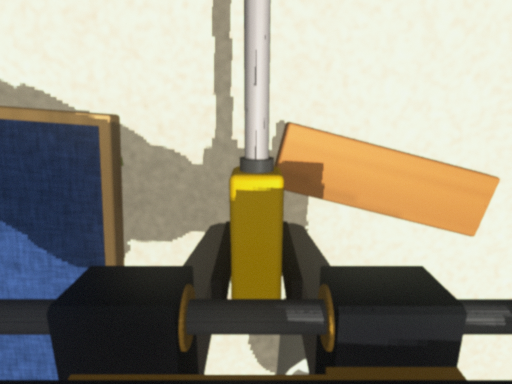

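Side and top views agree: the rod is within about 1 mm of the red pin's hole in both x and z. Pushing now.

```bash
python3 - <<'E'
from h import *
R=Rz(BY)
for y in [-.19,-.17,-.14,-.115]:
    env.movel(np.array([*blk(.0317,y),.066]),frame=R,rate=.06); st('y%.3f'%y)
shot('side','s8.png');shot('top','t8.png')
E
python3 - <<'E'
import cv2,numpy as np
s=cv2.imread('pics/s8.png');t=cv2.imread('pics/t8.png')
a=cv2.resize(s[150:270,230:350],(400,400),interpolation=2);b=cv2.resize(t[110:220,220:330],(400,400),interpolation=2)
cv2.imwrite('pics/c8.png',np.hstack([a,b]))
E
```

```text
y-0.190 19.62 [ 0.617  -0.1771  0.066 ] F [-0.2342 -0.0524 -2.5535] w 0.0257
y-0.170 20.11 [ 0.6158 -0.157   0.066 ] F [ 0.0138  0.0554 -2.3699] w 0.0256
y-0.140 20.76 [ 0.6139 -0.1273  0.066 ] F [ 0.6364 -0.053  -2.5492] w 0.0254
y-0.115 21.32 [ 0.6124 -0.1022  0.0659] F [ 0.0349 -1.5897 -2.3582] w 0.0257
```

View pics/c8.png

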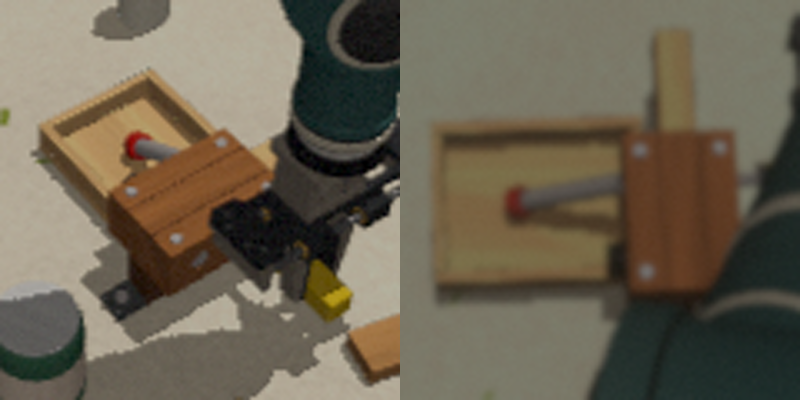

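```bash
python3 - <<'E'
from h import *
R=Rz(BY)
for y in [-.105,-.097]:
    env.movel(np.array([*blk(.0317,y),.066]),frame=R,rate=.05); st('y%.3f'%y)
env.pause(.3)
shot('side','s9.png');shot('top','t9.png')
E
python3 - <<'E'
import cv2,numpy as np
s=cv2.imread('pics/s9.png');t=cv2.imread('pics/t9.png')
a=cv2.resize(s[150:270,230:350],(400,400),interpolation=2);b=cv2.resize(t[110:220,220:330],(400,400),interpolation=2)
cv2.imwrite('pics/c9.png',np.hstack([a,b]))
E
```

```text
y-0.105 21.77 [ 0.6119 -0.0922  0.0659] F [-0.4616 -0.2144 -1.8121] w 0.0258
y-0.097 22.08 [ 0.6115 -0.0843  0.066 ] F [-0.385  -0.5476 -1.6848] w 0.0258
```

View pics/c9.png

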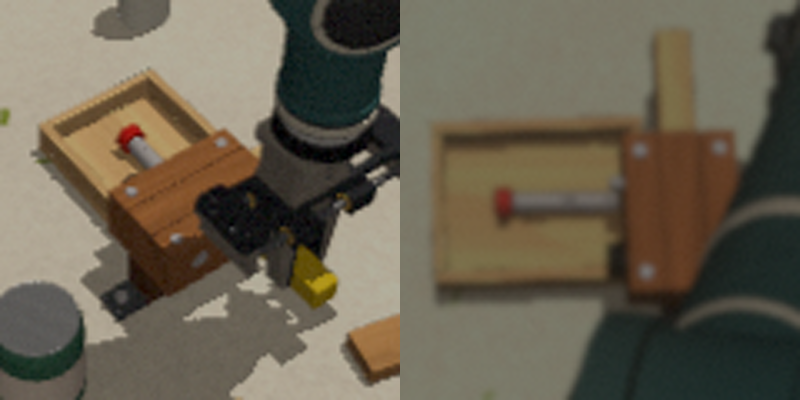

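The pin has dropped. Its head is at about (503,203) in the right crop and the rod tip pokes out above it at (617,182). Withdrawing and returning the punch.

```bash
python3 - <<'E'
from h import *
R=Rz(BY)
env.movel(np.array([*blk(.0317,-.225),.066]),frame=R,rate=.12); st('out')
env.movel(np.array([*blk(.0317,-.24),.17]),frame=R,rate=.2)
R=Rz(4.5)
env.reach(np.array([.4793,-.3202,.12]),R); st('above')
env.movel(np.array([.4793,-.3202,.045]),frame=R,rate=.15)
env.movel(np.array([.4793,-.3202,.0232]),frame=R,rate=.04); env.pause(.2); st('low')
shot('wrist','w10.png'); shot('top','t10.png')
E
python3 - <<'E'
import cv2,numpy as np
w=cv2.imread('pics/w10.png');t=cv2.imread('pics/t10.png')
b=cv2.resize(t[110:220,220:330],(384,384),interpolation=2)
cv2.imwrite('pics/c10.png',cv2.resize(np.hstack([w,b]),None,fx=.88,fy=.88))
E
```

```text
out 23.7 [ 0.6192 -0.2114  0.0659] F [ 0.6819  0.3475 -2.4979] w 0.0256
above 25.11 [ 0.4796 -0.3196  0.1193] F [ 0.941   0.5353 -3.172 ] w 0.0257
low 26.65 [ 0.4795 -0.3203  0.0234] F [ 0.6646  0.5442 -2.087 ] w 0.0254
```

View pics/c10.png

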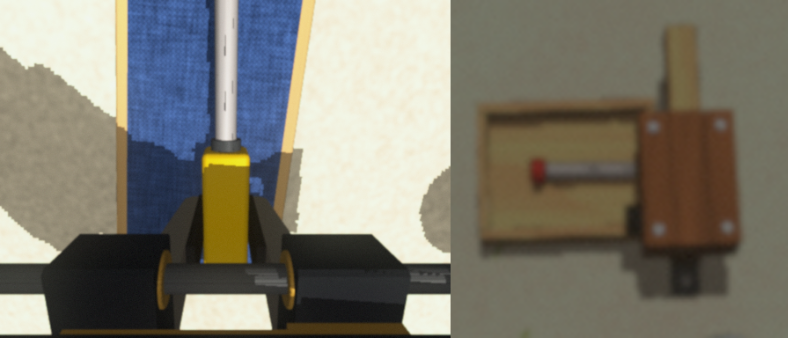

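```bash
python3 - <<'E'
from h import *
R=Rz(4.5)
env.movel(np.array([.4793,-.3202,.0222]),frame=R,rate=.03); st('low')
effector.release(); st('rel')
env.movel(np.array([.4793,-.3202,.16]),frame=R,rate=.2)
env.reach(np.array([.42,-.33,.32]),R); st('clear')
im,d,s=shot('wrist','w11.png'); 
P=cloud('wrist',d,s);z=P[...,2];m=(z>.024)&(z<.055)
n,l,stt,ce=cv2.connectedComponentsWithStats(m.astype(np.uint8))
for i in range(1,n):
    if stt[i,4]>100:
        q=P[l==i];r=cv2.minAreaRect((q[:,:2]*1000).astype(np.float32));print(stt[i,4],ce[i],r,np.nanpercentile(q[:,2],90))
shot('side','s11.png')
im,d,_=shot('top','t11.png');P=cloud('top',d)
hsv=cv2.cvtColor(im,cv2.COLOR_RGB2HSV);k=((hsv[...,0]<8)|(hsv[...,0]>172))&(hsv[...,1]>190)&(hsv[...,2]>60)
v,u=np.nonzero(k); sel=(u>230)&(u<320)&(v>130)&(v<210); print('red',sel.sum(),np.nanmean(P[v[sel],u[sel]],0))
for n in ['glue','can','tub','offcut','tray','pin_red','punch']: print(n,[np.round(r['at'],3).tolist() for r in tip_of('top',n)])
E
python3 - <<'E'
import cv2,numpy as np
w=cv2.imread('pics/s11.png');t=cv2.imread('pics/t11.png')
cv2.imwrite('pics/c11.png',np.hstack([cv2.resize(w[110:350,200:430],(400,417)),cv2.resize(t[90:290,170:370],(400,417))]))
E
```

```text
low 27.0 [ 0.4793 -0.3202  0.0222] F [ 0.3429  0.222  -2.3886] w 0.0254
rel 28.06 [ 0.4793 -0.3202  0.0222] F [-0.0266 -0.1597  0.1029] w 0.0915
clear 29.62 [ 0.4201 -0.3289  0.3182] F [-0.5249 -0.0385 -0.8623] w 0.092
1969 [300.773  126.3337] ((474.75897216796875, -265.416259765625), (26.172748565673828, 188.68458557128906), 4.278587341308594) 0.043979970132556355
372 [422.4274 157.9382] ((651.4279174804688, -309.9273376464844), (69.84494018554688, 26.252134323120117), 75.3074951171875) 0.05212546764686435
1016 [459.7382 169.1526] ((690.4681396484375, -319.4618835449219), (70.46556854248047, 43.7418212890625), 73.98066711425781) 0.05249592473373291
red 0 [nan nan nan]
glue [[0.727, 0.33, -0.001]]
can [[0.388, -0.03, -0.003], [0.577, 0.006, -0.0], [0.679, -0.314, 0.002]]
tub []
offcut [[0.705, -0.173, -0.0], [0.678, -0.313, -0.001]]
tray [[0.307, 0.6, -0.001], [0.598, 0.122, 0.003], [0.576, 0.002, 0.001]]
pin_red [[0.598, 0.102, 0.022], [0.6, 0.122, 0.005]]
punch [[0.477, -0.324, 0.034], [0.268, -0.173, 0.006]]<stdin>:16: RuntimeWarning: Mean of empty slice
```

View pics/c11.png

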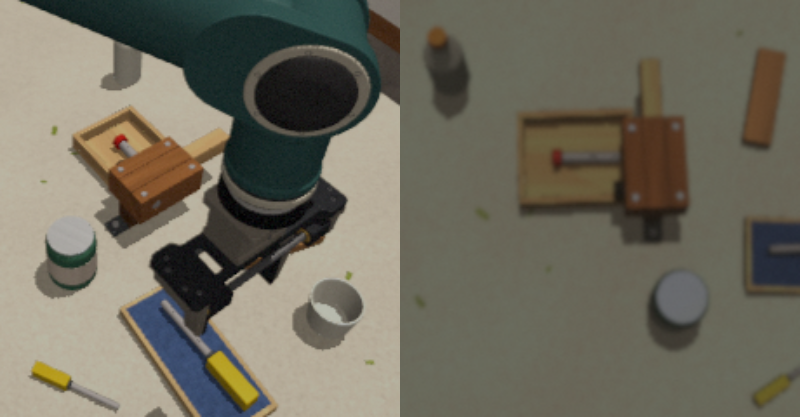

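The pin lies in the tray with its head at (557,158) in the right crop. The black head is still at the block, about (622,190), the punch is on its rest, and the bystanders haven't moved. Handing in.

```bash
python3 -c "
from h import *
env.pause(.3); print(workorder.finish_job()); st()"
```

```text
the job is handed in; nothing more can be done
None
the job is handed in; nothing more can be done
```

I've done the whole job in the order asked and handed it in at about 30 s of the 67 s allowed; no verdict is reported.

**What I did**
- **Tray:** I took the right-hand one and slid it by its end wall until its near end was under the overhang, about 6 mm from the pedestal. It is centred under the red pin's hole.
- **Pin:** I pushed it through about 97 mm with the larger punch. It dropped into the tray.
- **Punch:** I laid it back on the blue rest.

**Last checks**
- **Red pin:** it lies in the tray, found at about (0.598, 0.102, 0.022). It came out by the push and its own fall; the gripper never went near it.
- **Black pin:** its head still shows at the block.
- **Punch:** it lies within 1 mm of where it started.
- **Bystanders:** the bottle, can and offcut were found at their starting positions. The detector missed the tub in the last top view, but the wrist-camera picture and depth put it in its starting place.
- **Wrist force:** it read under 4 N each time I checked.
- **Failed check:** my colour search for the red head in the last top view found no pixels. I relied on the detector and the pictures, which agreed.

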